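Lever the cover open and hold the reset button

TASK

Take the orange flat screwdriver out of its wooden stand and, with its blade under the projecting lip of the blue cover, lever the hinged cover of the small grey control box fully open (past upright). Then hold the screwdriver upright with its tip on the white-dotted middle of the red button and keep the button pressed part of the way down with a light force of about 4 newtons, finishing while still gripping the screwdriver and holding the button down. Only the screwdriver may touch the box, its cover and its buttons; leave the black button and the things lying around as they are, and never push hard on the red button.

Things in the scene. Friction and masses are not known exactly. Their poses are not given: they have to be found in the camera images.
- screwdriver: Flat screwdriver, about 60 g, 163 mm, upright in the stand, tip 10 mm above the bench. Origin at the blade's tip, z up towards the handle. Blade 8 mm wide (y), 2 thick (x), 12 long; steel shank 6 mm thick to z = 85; dark collar 22 mm across, z = 85 to 93; orange square handle 16 x 16 mm (flats face x and y), z = 93 to 163: grip it from above at about z = 128.
- stand: Fixed wooden frame, 70 x 76 mm, 95 mm high, origin under its centre on the bench. The screwdriver's collar rests on the 10 mm top plate (56 x 76 mm), its shank hanging through a 13 mm round hole in the middle, open below: lift straight up by 90 mm or more to clear it.
- box: Fixed small grey control box, 90 (x) x 96 (y) x 44 mm high, origin under its centre on the bench; x points away from the front (lip) to the hinge, z up. Carries the blue cover. Inside, an open well with walls 3 mm thick and a floor 26 mm above the bench.
- cover (a joint): Angle of the blue cover, rad: 0 shut, flat; 1.57 upright; stop at 1.8. It turns upward about the hinge at the box's far rim and stays where it is left (stiff hinge, 0.06 N m, about 0.6 N at the lip). Cover is a plate 3 mm thick, 94 mm wide, 103 mm long.
- cover_lip (a point): Middle of the underside of the cover's front edge (yellow strip on top), moving with the cover; it projects 13 mm in front of the box's front face, nothing beneath it; shut, it is 45 mm above the bench.
- cover_hinge (a point): Middle of the cover's hinge line, at the box's far rim, fixed to the box, 44 mm above the bench; the line runs along the box's y. The cover's front edge is 104 mm from it.
- red_unit: The red button with its bright metal collar (29 mm across, 4 mm high), standing on the floor of the box's well; origin under the collar's middle, 27 mm above the bench. Red and black may change places: one lies 23 mm to the box's +y, the other 23 mm to its -y, under the cover.
- red_top (a point): Centre of the red button's flat round top (20 mm across, white dot in the middle), 39 mm above the bench when not pressed (5 mm below the rim); moves with the button.
- red_button (a joint): How far the red button is pressed in, m: 0 up, 0.008 fully in. Spring: 1 N to start, then 0.7 N per mm (about 4 N at 4 mm, 6.6 N fully in, then a hard stop).
- black_button (a joint): How far the black button beside it (same size, height and spring) is pressed in, m; 0 up.
- by_loupe: Bystander, loose: black and silver folding loupe, 27x58x14 mm; origin under its centre.
- by_wax_block: Bystander, loose: orange-brown wax block, 32x50x14 mm; origin under its centre.
- by_marker_black: Bystander, loose: grey-and-black marker pen lying down, 13x136x13 mm; origin under its centre.
- by_pliers_parallel: Bystander, loose: yellow-handled pliers lying flat, 60x136x10 mm; origin under its centre.
Not all that is in view belongs to the job. Leave any pink look-alike of the screwdriver alone. There is more than one size of the box; the job needs the larger.

How it is judged:
By the outcome, as a careful person would: the job done as asked, in the order asked, and still so for the second after the job is handed in, while the arm keeps its last pose, push and grip.
It also fails if it takes over 45 s, if anything falls off the work surface, if the arm or the gripper's body presses on something with over 40 N, if the wrist force passes 120 N, or if a joint passes its speed limit or range.

ROBOT

A 6-joint arm with a two-finger parallel gripper is mounted at the origin on a cart in front of the work surface, level with it; the furniture and walls round the work are solid. World frame = base frame: x ahead of the robot, y to its left, z up, the work surface at z = 0. Lengths are in m, angles in rad, forces in N, time in s.
With the tool pointing down it reaches from about 0.35 to 0.85 m from the base axis. Payload 8.1 kg.
Tool frame: the origin (TCP) lies at the centre of the arm's flange, where the gripper is bolted on; the fingertips stand 186 mm ahead of it and the grasp point (between the pads) lies 167 mm ahead of it; z points along the fingers, y is the line along which they close (so a half turn about z gives the same grasp; the last joint's range is limited). The gripper opens to 93 mm and grips with 3 to 60 N. Pads are 15 mm wide; open, the fingers measure 128 mm over their backs; the gripper's body (75 mm by 188 mm) begins 65 mm behind the grasp point.
Start: joints at [1.155, 0.13, 1.488, -0, 1.523, -0.085], TCP at [0.195, 0.567, 0.405] pointing down, gripper open.
Joint ranges: [-2.96, 2.96], [-0.89, 2.26], [0.02, 2.5], [-1.34, 4.48], [0, 2.73], [-2.66, 2.66]. Speed limits (rad/s): [2.39, 2.39, 2.79, 3.14, 3.14, 3.14].

INTERFACE

Orientations are given as a rotation vector (axis times angle).
In Python, from plant import robot gives the robot as it stands.
- The arm moves only by the tool apply_moves, never from a script. Its argument "series" is a list of rows, each a list of 2 entries, a list of its own where there are three numbers: the shift along the tool's x, y, z in mm, then the turn, a rotation vector about the tool's x, y, z in rad. A call has 1 to 12 rows; each row shifts and turns the commanded pose from where the row before left it, along the tool's axes as they then stand; what a row does not reach is not made up. A row lasts 1/12 s, in which the tool goes at most 41.7 mm and 7.16 degrees, less where a joint would pass 70% of its speed; a pose out of reach is approached as far as the arm can. A call is refused whole if a number of a shift passes 41.7 or a number of a turn 0.125, either way. A call with a gripper value outside its range is refused whole. "claw" is the opening, from 0 (shut) to 1 (fully open), set as the call begins (left out, the last holds). The fingers move at their own pace and stop on an object; "newtons" is the grip in N (left out, the last holds). Time passes only in rows, so rows that do not move let the fingers close. It gives the time, the measured TCP pose, the force, the opening and the grip force at its end, in the units of the state.
- robot.read_state(): the state, without advancing time (a new reading comes with each control period).
- robot.read_camera(name): name is "side" or "top" or "wrist"; returns (picture, depth): 400x640x3 uint8, blue, green, red; 400x640 float32, m along the optical axis (not along the pixel's ray), 0 where there is no reading.
- robot.calibration(name): a dict with "fx", "fy", "cx", "cy" (pixels), "extrinsics" (4x4, takes a point from world to camera coordinates). Camera axes: x right, y down, z forward; pixel columns grow to the right and rows downward; lengths in m; the calibration is good to about 2 mm. A picture is of the moment at which its call begins: read the wrist's pose just before it. calibration takes no time and is no camera call; for the wrist camera it gives the pose at the moment of the call.
- robot.close_job(): hands the job in; it is judged then, once.
The state is a dict: "t": time; "q": joint angles; "dq": joint speeds; "joint_torque": joint torques, N m; "tool_pos": TCP position; "orientation": TCP orientation; "force": force on the tool from outside, world axes, zero at the start; "wrist_torque": the same for the moment, N m; "opening": finger opening in m; "gripper_force": force on a finger pad.
Only numpy, scipy, OpenCV 4.12 (cv2) and the standard library are available. Lean on these libraries where they do the work, as an engineer would, in place of code of your own. Each camera call takes 0.05 s, during which the arm holds its last target. There are 200 camera calls.

## Working session

There is one attempt and no reset: what is moved stays moved. The work goes in short steps, Python scripts to look and compute and a tool call to move; the robot and the scene stay as the last step left them, time stands still between calls to the robot, and variables do not carry over. Pictures are saved under pics/ and viewed, at most 13 in all, crops included, and the job is handed in when it is done.

Besides the shell and the picture viewer there is one more tool, called after "Emit:" in YAML: its name, and indented under it one key for each argument. apply_moves: Moves the arm, as the interface text tells. Its arguments: {"type":"object","properties":{"series":{"type":"array"},"claw":{"type":"number"},"newtons":{"type":"number"}},"required":["series"]}

```bash
mkdir -p pics; ls; cat > h.py <<'E'
import numpy as np,cv2
from plant import robot
from scipy.spatial.transform import Rotation as R
def grab(n):
    c=robot.calibration(n); im,d=robot.read_camera(n); return im,d,c
def world(c,u,v,z):
    E=np.array(c['extrinsics']); p=np.array([(u-c['cx'])/c['fx']*z,(v-c['cy'])/c['fy']*z,z])
    return E[:3,:3].T@(p-E[:3,3])
def cloud(d,c):
    v,u=np.mgrid[0:d.shape[0],0:d.shape[1]]
    p=np.stack([(u-c['cx'])/c['fx']*d,(v-c['cy'])/c['fy']*d,d],-1)
    E=np.array(c['extrinsics']); return (p-E[:3,3])@E[:3,:3]
def pix(c,P):
    E=np.array(c['extrinsics']); p=E[:3,:3]@P+E[:3,3]; return p[0]/p[2]*c['fx']+c['cx'],p[1]/p[2]*c['fy']+c['cy']
E
python3 - <<'E'
from h import *
for n in ['top','side']:
    im,d,c=grab(n); cv2.imwrite(f'pics/{n}0.png',im); np.savez(f'{n}0.npz',im=im,d=d,**{k:np.array(c[k]) for k in c})
    E=np.array(c['extrinsics']);print(n,c['fx'],-E[:3,:3].T@E[:3,3],E[2,:3])
print(robot.read_state())
E
```

```text
pics
top 493.8784227464802 [ 0.38910386 -0.02475397  1.21508878] [ 0.15405379  0.01919467 -0.987876  ]
side 375.63861390028643 [0.399339   0.91341466 0.69603043] [ 0.14861382 -0.80914186 -0.5685098 ]
{'t': 0.1, 'q': array([ 1.15457225e+00,  1.31070675e-01,  1.48914727e+00,  1.57462606e-05,
        1.52298404e+00, -8.54127871e-02]), 'dq': array([-2.02302541e-03, -8.72295614e-05, -8.81614364e-04, -1.80966457e-05,
        3.50379645e-03, -1.55783500e-03]), 'joint_torque': array([ 9.43715204e-04, -5.61338460e+01, -4.93098843e+01,  7.70005421e-02,
        2.91327696e-02, -9.55129735e-05]), 'tool_pos': array([0.19478939, 0.56729193, 0.40381373]), 'orientation': array([-5.17203690e-01, -3.09830494e+00,  2.44237792e-03]), 'force': array([ 0.09889809,  0.13661541, -0.16339967]), 'wrist_torque': array([0.02165908, 0.0093544 , 0.00029067]), 'gripper_force': 0.0, 'opening': 0.09303610705344012}
```

View pics/top0.png

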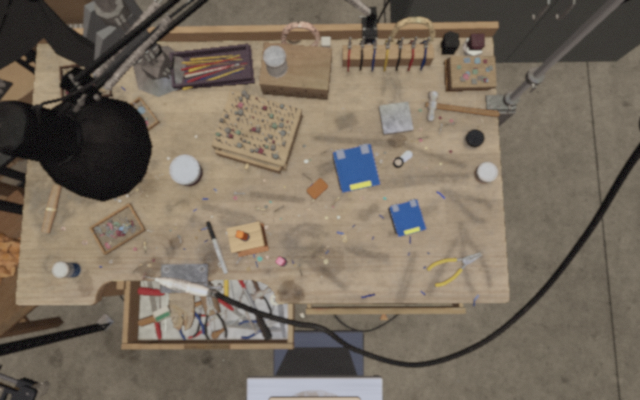

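View pics/side0.png

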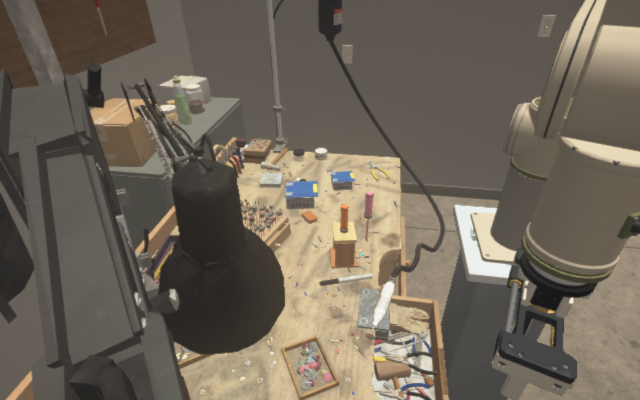

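The top view shows these candidates:
- **Screwdriver:** the orange handle in the stand at top (242,236). The pink look-alike is at (281,261).
- **Box:** the larger blue cover at (357,168), with its yellow lip at (360,185). The smaller one is at (407,217).

I choose the orange handle and the larger box. The lamp is at far left (90,145).

```bash
python3 - <<'E'
from h import *
out=[]
for n,(u0,u1,v0,v1) in {'top':(220,440,130,280),'side':(280,410,160,290)}.items():
    f=np.load(n+'0.npz'); im,d=f['im'],f['d']; c={k:f[k] for k in ['fx','fy','cx','cy','extrinsics']}
    P=cloud(d,c); hsv=cv2.cvtColor(im,cv2.COLOR_BGR2HSV); h,s,v=[hsv[...,i].astype(int) for i in range(3)]
    roi=np.zeros(d.shape,bool); roi[v0:v1,u0:u1]=1; roi&=d>0
    for name,m in dict(blue=(h>100)&(h<125)&(s>130),yellow=(h>22)&(h<35)&(s>110)&(v>150),orange=(h>3)&(h<15)&(s>180)).items():
        k,lab,st,cen=cv2.connectedComponentsWithStats((m&roi).astype(np.uint8))
        for i in range(1,k):
            if st[i,4]<15: continue
            q=P[lab==i]; ys,xs=np.nonzero(lab==i)
            print(n,name,cen[i].round(1),st[i,4],'med',np.median(q,0).round(4),'z',np.percentile(q[:,2],[5,95]).round(4))
            if st[i,4]>40 and name!='orange':
                r=cv2.minAreaRect(q[:,:2].astype(np.float32)*1000); print('   rect',r)
    if n=='top':
        t=roi&(abs(P[...,2]-.095)<.006); t[:, :225]=0; t[:,275:]=0
        q=P[t]; print('stand',cv2.minAreaRect(q[:,:2].astype(np.float32)*1000),q.shape)
        print('table z',np.median(P[190:215,230:300,2]), 'lamp z',P[110:190,40:150].reshape(-1,3)[:, :].min(0),P[110:190,40:150].reshape(-1,3).max(0))
    cv2.imwrite(f'pics/{n}c.png',cv2.resize(im[v0:v1,u0:u1],None,fx=3.5,fy=3.5,interpolation=cv2.INTER_CUBIC))
E
```

```text
top blue [355.8 168.1] 1121 med [ 0.642  -0.1023  0.048 ] z [0.0442 0.0517]
   rect ((642.6561279296875, -104.03801727294922), (96.10906219482422, 89.27627563476562), 11.645233154296875)
top blue [407.1 217.9] 603 med [ 0.5215 -0.2237  0.0354] z [0.0318 0.039 ]
   rect ((522.4918823242188, -224.62374877929688), (69.02083587646484, 65.92872619628906), 15.212533950805664)
top yellow [360.4 184.9] 48 med [ 0.6002 -0.1144  0.0477] z [0.0453 0.0515]
   rect ((600.8400268554688, -114.20787811279297), (6.527653694152832, 41.12407302856445), 13.534096717834473)
top yellow [433.7 264.7] 35 med [ 0.4125 -0.2901  0.0071] z [0.0039 0.0104]
stand ((584.0308227539062, 142.1991424560547), (286.5723571777344, 108.59204864501953), 0.5613200664520264) (842, 3)
table z -0.0004683404420630818 lamp z [ 0.38910386 -0.02475397 -0.00793252] [0.81230575 0.69733693 1.21508878]
side yellow [374.  173.5] 20 med [ 0.4161 -0.3092  0.0085] z [-0.001   0.0104]
side yellow [385.1 172. ] 18 med [ 0.3729 -0.3226  0.0081] z [-0.0012  0.0099]
side yellow [315.  187.7] 23 med [ 0.5986 -0.1118  0.0481] z [0.0472 0.0504]
```

View pics/topc.png

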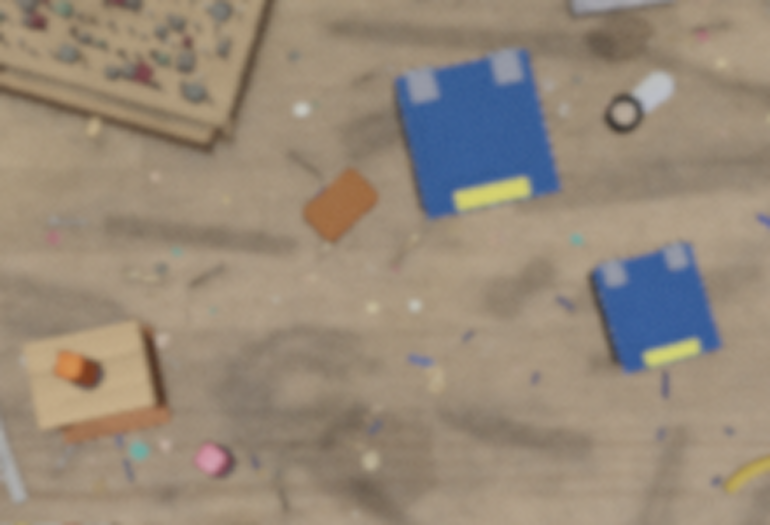

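The crop confirms it: the orange handle stands in the stand at crop (75,367) and the big box's yellow lip faces the robot at crop (492,193), with a yaw of about +12°. Next I get a rough handle position, the cable and lamp clearance, and the wrist camera mounting.

```bash
python3 - <<'E'
from h import *
f=np.load('top0.npz'); im,d=f['im'],f['d']; c={k:f[k] for k in ['fx','fy','cx','cy','extrinsics']}
P=cloud(d,c)
for u,v in [(230,300),(270,310),(320,322),(400,364),(500,325),(580,240),(620,180),(90,150),(140,145),(60,30),(20,140),(200,287),(298,32),(170,60),(205,10)]: print((u,v),P[v,u].round(3))
q=P[215:262,215:285]; 
m=(q[...,2]>.12)&(q[...,2]<.19); print('handle',np.median(q[m],0),m.sum(),q[m][:,2].max())
m=abs(q[...,2]-.095)<.008; n,l,s,ce=cv2.connectedComponentsWithStats(m.astype(np.uint8)); i=1+s[1:,4].argmax(); print('stand',cv2.minAreaRect(q[l==i][:,:2].astype(np.float32)*1000),s[i])
st=robot.read_state(); Rm=R.from_rotvec(st['orientation']).as_matrix(); print(Rm.round(3))
w=robot.calibration('wrist'); E=np.array(w['extrinsics']); C=-E[:3,:3].T@E[:3,3]
print('cam in tool',Rm.T@(C-st['tool_pos']),(Rm.T@E[:3,:3].T).round(3),w['fx'])
E
```

```text
(230, 300) [0.331 0.197 0.03 ]
(270, 310) [ 0.286  0.136 -0.28 ]
(320, 322) [ 0.193 -0.007 -0.898]
(400, 364) [ 0.151 -0.226 -0.163]
(500, 325) [ 0.179 -0.75  -0.897]
(580, 240) [ 0.459 -0.573  0.146]
(620, 180) [ 0.557 -0.57   0.312]
(90, 150) [0.629 0.425 0.296]
(140, 145) [0.66  0.359 0.214]
(60, 30) [0.845 0.466 0.358]
(20, 140) [0.609 0.469 0.443]
(200, 287) [0.361 0.269 0.032]
(298, 32) [1.    0.036 0.037]
(170, 60) [0.934 0.364 0.027]
(205, 10) [ 1.603  0.515 -0.901]
handle [0.47070346 0.14780139 0.16459427] 127 0.17654986564188077
stand ((475.50433349609375, 154.70455932617188), (56.82645034790039, 76.37508392333984), 11.790375709533691) [ 12   7  37  31 720]
[[-0.946  0.325 -0.001]
 [ 0.325  0.946 -0.001]
 [ 0.    -0.002 -1.   ]]
cam in tool [7.82705470e-02 8.78993512e-05 1.95933772e-02] [[-0.001 -0.961 -0.278]
 [ 1.    -0.001 -0.   ]
 [-0.    -0.278  0.961]] 348.32786747701596
```

Emit:
apply_moves:
  series:
    - [[-28,-21,0],[0,0,0]]
    - [[-28,-21,0],[0,0,0]]
    - [[-28,-21,0],[0,0,0]]
    - [[-28,-21,0],[0,0,0]]
    - [[-28,-21,0],[0,0,0]]
    - [[-28,-21,0],[0,0,0]]
    - [[-28,-21,0],[0,0,0]]
    - [[-28,-21,0],[0,0,0]]
    - [[-28,-21,0],[0,0,0]]
    - [[-28,-21,0],[0,0,0]]
    - [[-28,-21,0],[0,0,0]]
    - [[-28,-21,0],[0,0,0]]
  claw: 1

```text
t: 1.1
tool_pos: [0.4313, 0.2184, 0.4045]
orientation: [-0.517, -3.098, 0.0]
force: [0.0, 0.2, -0.0]
opening: 0.0929
gripper_force: 0.0
```

Emit:
apply_moves:
  series:
    - [[-31,-23,0],[0,0,0]]
    - [[-31,-23,0],[0,0,0]]
    - [[0,0,0],[0,0,0]]
    - [[0,0,0],[0,0,0]]

```text
t: 1.43
tool_pos: [0.4751, 0.1547, 0.4042]
orientation: [-0.523, -3.097, 0.001]
force: [-0.2, 0.9, -0.4]
opening: 0.0931
gripper_force: 0.0
```

```bash
python3 - <<'E'
from h import *
s=robot.read_state(); im,d,c=grab('wrist'); cv2.imwrite('pics/w1.png',im); np.savez('w1.npz',im=im,d=d,**{k:np.array(c[k]) for k in c})
print(s['t'],s['tool_pos'],s['orientation'])
P=cloud(d,c); m=(P[...,2]>.165)&(P[...,2]<.182)&(abs(P[...,0]-.475)<.04)&(abs(P[...,1]-.15)<.04)
print(m.sum(),np.median(P[m],0),cv2.minAreaRect(P[m][:,:2].astype(np.float32)*1000))
E
```

```text
1.4333 [0.47514262 0.15467127 0.40417255] [-5.23375878e-01 -3.09659719e+00  6.74955194e-04]
613 [0.47267032 0.15431549 0.17290188] ((474.1249084472656, 153.8292999267578), (16.254079818725586, 15.92419147491455), 79.30165100097656)
```

View pics/w1.png

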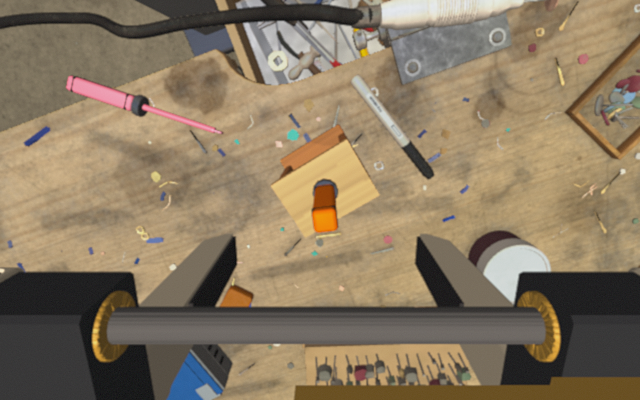

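The picture shows the handle top at (325,217), centred between the fingers and about 8° off in yaw. I turn, descend and grip.

Emit:
apply_moves:
  series:
    - [[1,-1,0],[0,0,-0.074]]
    - [[0,0,0],[0,0,-0.074]]
    - [[0,0,30],[0,0,0]]
    - [[0,0,30],[0,0,0]]
    - [[0,0,25],[0,0,0]]
    - [[0,0,14],[0,0,0]]
    - [[0,0,0],[0,0,0]]

```text
t: 2.07
tool_pos: [0.4707, 0.1569, 0.3015]
orientation: [-0.283, -3.122, 0.003]
force: [-1.1, -0.0, -1.4]
opening: 0.0925
gripper_force: 0.0
```

Emit:
apply_moves:
  series:
    - [[0,0,0],[0,0,0]]
    - [[0,0,0],[0,0,0]]
    - [[0,0,0],[0,0,0]]
    - [[0,0,0],[0,0,0]]
    - [[0,0,0],[0,0,0]]
    - [[0,0,0],[0,0,0]]
    - [[0,0,0],[0,0,0]]
    - [[0,0,0],[0,0,0]]
    - [[0,0,0],[0,0,0]]
    - [[0,0,0],[0,0,0]]
  claw: 0
  newtons: 45

```text
t: 2.9
tool_pos: [0.4732, 0.1557, 0.3057]
orientation: [-0.287, -3.128, 0.0]
force: [0.0, 0.3, -1.0]
opening: 0.0307
gripper_force: 0.0
```

Emit:
apply_moves:
  series:
    - [[0,0,0],[0,0,0]]
    - [[0,0,0],[0,0,0]]
    - [[0,0,0],[0,0,0]]
    - [[0,0,0],[0,0,0]]
    - [[0,0,0],[0,0,0]]
    - [[0,0,0],[0,0,0]]

```text
t: 3.4
tool_pos: [0.4732, 0.1557, 0.3057]
orientation: [-0.287, -3.128, 0.0]
force: [0.6, -1.1, -0.7]
opening: 0.0158
gripper_force: 45.0
```

Emit:
apply_moves:
  series:
    - [[0,0,-15],[0,0,0]]
    - [[0,0,-30],[0,0,0]]
    - [[0,0,-30],[0,0,0]]
    - [[0,0,-30],[0,0,0]]
    - [[0,0,-25],[0,0,0]]
    - [[0,0,0],[0,0,0]]
    - [[0,0,0],[0,0,0]]

```text
t: 3.98
tool_pos: [0.4736, 0.1559, 0.4376]
orientation: [0.286, 3.125, 0.002]
force: [0.4, -0.1, -1.0]
opening: 0.0159
gripper_force: 45.0
```

```bash
python3 - <<'E'
from h import *
s=robot.read_state(); im,d,c=grab('wrist'); cv2.imwrite('pics/w2.png',im)
print(s['t'],s['tool_pos'],s['orientation'],s['opening'],s['gripper_force'])
Rm=R.from_rotvec(s['orientation']).as_matrix()
print('tip px expected',pix(c,s['tool_pos']+Rm@[0,0,.295]))
im,d,c=grab('side'); u,v=map(int,pix(c,s['tool_pos']+Rm@[0,0,.24]));print(u,v)
print('tip side',pix(c,s['tool_pos']+Rm@[0,0,.295]))
a=cv2.resize(im[v-60:v+90,u-70:u+70],None,fx=4,fy=4,interpolation=cv2.INTER_CUBIC); cv2.imwrite('pics/s2.png',a)
E
```

```text
3.9833 [0.47361763 0.15587218 0.43758671] [2.86328174e-01 3.12489911e+00 1.89647960e-03] 0.015946893853528023 44.99984264373779
tip px expected (np.float64(325.56067882046136), np.float64(194.02792294204042))
344 197
tip side (np.float64(343.9336500750922), np.float64(215.56451558748918))
```

View pics/w2.png

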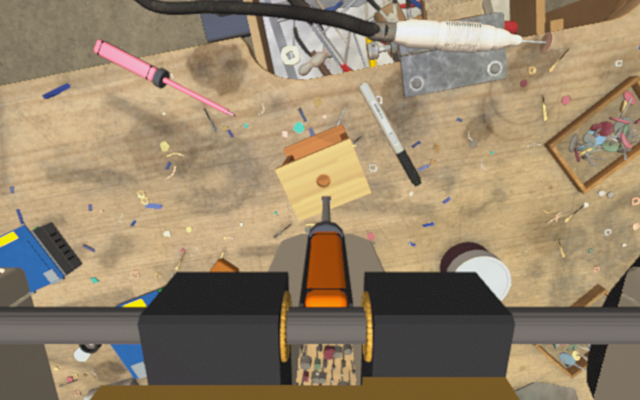

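The screwdriver is gripped with its tip at (326,196), where I expected it, and the blade's width lies along the closing axis. I move over the box, aligning the yaw.

Emit:
apply_moves:
  series:
    - [[-24,-28,0],[0,0,0]]
    - [[-24,-28,0],[0,0,0]]
    - [[-24,-28,0],[0,0,0]]
    - [[-24,-28,0],[0,0,0]]
    - [[-24,-28,0],[0,0,0]]
    - [[-24,-28,0],[0,0,0]]
    - [[-24,-28,0],[0,0,0]]
    - [[-22,-28,0],[0,0,-0.1]]
    - [[0,0,0],[0,0,-0.1]]
    - [[0,0,0],[0,0,-0.1]]
    - [[0,0,0],[0,0,-0.1]]
    - [[0,0,0],[0,0,0]]

```text
t: 5.08
tool_pos: [0.6191, -0.0994, 0.4329]
orientation: [0.346, -3.118, -0.002]
force: [0.3, 0.1, -0.5]
opening: 0.0159
gripper_force: 45.0
```

Emit:
apply_moves:
  series:
    - [[0,0,0],[0,0,0]]
    - [[0,0,0],[0,0,0]]
    - [[0,0,0],[0,0,0]]

```text
t: 5.33
tool_pos: [0.6192, -0.0988, 0.4351]
orientation: [0.337, -3.123, -0.0]
force: [0.6, -0.2, -1.1]
opening: 0.0157
gripper_force: 45.0
```

```bash
python3 - <<'E'
from h import *
s=robot.read_state(); im,d,c=grab('wrist'); cv2.imwrite('pics/w3.png',im)
print(s['t'],s['tool_pos'],s['orientation'])
P=cloud(d,c); hsv=cv2.cvtColor(im,cv2.COLOR_BGR2HSV); h,sa,v=[hsv[...,i].astype(int) for i in range(3)]
m=(((h>100)&(h<125)&(sa>130))|((h>22)&(h<35)&(sa>110)&(v>150)))&(d>0)&(abs(P[...,2]-.048)<.006)&(P[...,1]>-.18)
q=P[m]; r=cv2.minAreaRect(q[:,:2].astype(np.float32)*1000); print(m.sum(),r,cv2.boxPoints(r).round(1),np.median(q[:,2]))
m=((h>22)&(h<35)&(sa>110)&(v>150))&(d>0)&(abs(P[...,2]-.048)<.006)&(P[...,1]>-.18); q=P[m]; print(m.sum(),cv2.minAreaRect(q[:,:2].astype(np.float32)*1000))
E
```

```text
5.3333 [ 0.61920452 -0.09879558  0.43511213] [ 3.37319387e-01 -3.12253844e+00 -4.76987011e-04]
6289 ((642.7408447265625, -105.20098114013672), (101.22457885742188, 92.7477035522461), 12.249014854431152) [[ 583.4  -70.6]
 [ 603.1 -161.3]
 [ 702.  -139.8]
 [ 682.4  -49.1]] 0.04902357481891719
522 ((600.6127319335938, -114.38182830810547), (11.096588134765625, 49.780738830566406), 12.509770393371582)
```

View pics/w3.png

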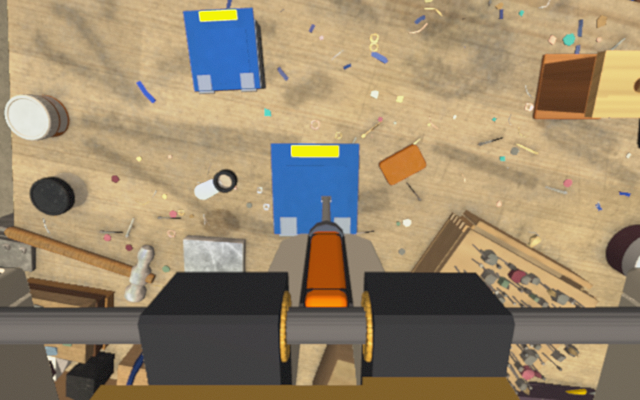

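Picture w3 shows the whole big cover, with the lip strip at (315,151) and its corners clean. That gives yaw 12.25° and box centre (649,-104) mm, and the tool is already aligned. I back off in front of the lip and tilt 0.6 rad, tip forward.

Emit:
apply_moves:
  series:
    - [[35.5,-2,0],[0,0,0]]
    - [[35.5,-2,0],[0,0,0]]
    - [[35.5,-2,0],[0,0,0]]
    - [[35.5,-2,0],[0,0,0]]
    - [[35.5,-2,0],[0,0,0]]
    - [[35.5,-1.5,0],[0,0,0]]
    - [[0,0,0],[0,-0.1,0]]
    - [[0,0,0],[0,-0.1,0]]
    - [[0,0,0],[0,-0.1,0]]
    - [[0,0,0],[0,-0.1,0]]
    - [[0,0,0],[0,-0.1,0]]
    - [[0,0,0],[0,-0.1,0]]

```text
t: 6.38
tool_pos: [0.4137, -0.1561, 0.4364]
orientation: [-0.274, 2.523, 0.084]
force: [0.1, -0.2, -0.9]
opening: 0.0156
gripper_force: 45.0
```

Emit:
apply_moves:
  series:
    - [[11.3,0,16.5],[0,0,0]]
    - [[11.3,0,16.5],[0,0,0]]
    - [[11.3,0,16.5],[0,0,0]]
    - [[11.3,0,16.5],[0,0,0]]
    - [[11.3,0,16.5],[0,0,0]]
    - [[0,0,0],[0,0,0]]
    - [[0,0,0],[0,0,0]]
    - [[0,0,0],[0,0,0]]

```text
t: 7.05
tool_pos: [0.4141, -0.1563, 0.3372]
orientation: [-0.275, 2.528, 0.084]
force: [0.9, -0.2, -0.5]
opening: 0.0159
gripper_force: 45.0
```

```bash
cat >> h.py <<'E'
Y=np.deg2rad(12.25); BX=np.array([np.cos(Y),np.sin(Y),0]); BY=np.array([-np.sin(Y),np.cos(Y),0]); BO=np.array([.6491,-.1038,0])
B=np.stack([BX,BY,[0,0,1]])
def tip(s=None,L=.295):
    s=s or robot.read_state(); Rm=R.from_rotvec(s['orientation']).as_matrix()
    t=s['tool_pos']+Rm@[0,0,L]; b=B@(t-BO)*1000
    print('t',round(s['t'],2),'tip box mm',b.round(1),'F box',(B@s['force']).round(2),'axis box',(B@Rm[:,2]).round(3),'toolx',(B@Rm[:,0]).round(3))
    return b,B@Rm
E
python3 - <<'E'
from h import *
b,Rb=tip(); print('to pre',(Rb.T@(np.array([-75,0,30])-b)).round(1)); print(robot.read_state()['q'].round(2))
E
```

```text
t 7.05 tip box mm [-74.   -1.1  93.9] F box [ 0.79 -0.4  -0.49] axis box [ 0.566  0.001 -0.825] toolx [-0.825 -0.003 -0.566]
to pre [37.   1.2 52.1]
[-0.67 -0.53  2.24  0.52  1.08 -2.63]
```

Joint 6 is close to its limit (-2.63), so I roll the tool about its own axis a little. The blade will be skewed 11°, which is harmless. Then I descend.

Emit:
apply_moves:
  series:
    - [[0,0,0],[0,0,0.1]]
    - [[0,0,0],[0,0,0.1]]
    - [[0,0,0],[0,0,0]]
    - [[0,0,0],[0,0,0]]

```text
t: 7.38
tool_pos: [0.4142, -0.1565, 0.3375]
orientation: [-0.026, 2.548, 0.16]
force: [0.0, -0.1, -0.3]
opening: 0.016
gripper_force: 45.0
```

```bash
python3 - <<'E'
from h import *
b,Rb=tip(); print(robot.read_state()['q'].round(2))
seq=[(-75,0,30),(-53,0,34)]
p=b
for a in range(0,105,10):
    r=99-7*min(a/60,1); A=np.deg2rad(a-5*0-(4 if a<40 else 0)); seq.append((46-r*np.cos(A),0,44+r*np.sin(A)))
for t in seq: print(np.round(t,0),(Rb.T@(np.array(t)-p)).round(1)); p=np.array(t)
E
```

```text
t 7.38 tip box mm [-73.7  -1.6  94.3] F box [ 0.01 -0.06 -0.29] axis box [ 0.566  0.    -0.824] toolx [-0.809  0.192 -0.555]
[-0.67 -0.53  2.24  0.52  1.08 -2.43]
[-75   0  30] [37.  -5.7 52.3]
[-53   0  34] [-20.    3.9   9.2]
[-53.   0.  37.] [-1.9  0.4 -2.4]
[-51.   0.  54.] [-10.7   2.1 -13.3]
[-47.   0.  71.] [-12.7   2.5 -11.1]
[-40.   0.  86.] [-14.2   2.8  -8.5]
[-26.   0. 105.] [-21.4   4.2  -7.8]
[-14.   0. 115.] [-16.    3.1  -1.8]
[ -0.   0. 124.] [-15.8   3.1   1. ]
[ 15.   0. 130.] [-15.5   3.    2.6]
[ 30.   0. 135.] [-14.8   2.9   5.3]
[ 46.   0. 136.] [-13.7   2.7   7.9]
[ 62.   0. 135.] [-12.1   2.4  10.2]
```

Emit:
apply_moves:
  series:
    - [[12.3,-1.9,17.4],[0,0,0]]
    - [[12.3,-1.9,17.4],[0,0,0]]
    - [[12.4,-1.9,17.5],[0,0,0]]
    - [[0,0,0],[0,0,0]]
    - [[0,0,0],[0,0,0]]
    - [[-7,1.3,3],[0,0,0]]
    - [[-7,1.3,3],[0,0,0]]
    - [[-6,1.3,3],[0,0,0]]
    - [[0,0,0],[0,0,0]]
    - [[0,0,0],[0,0,0]]
    - [[0,0,0],[0,0,0]]

```text
t: 8.3
tool_pos: [0.434, -0.1501, 0.2762]
orientation: [-0.023, 2.549, 0.163]
force: [0.5, 1.5, -0.5]
opening: 0.0158
gripper_force: 45.0
```

```bash
python3 - <<'E'
from h import *
s=robot.read_state(); tip(s); print(s['q'].round(2)); im,d,c=grab('wrist'); cv2.imwrite('pics/w4.png',im)
im,d,c=grab('side'); cv2.imwrite('pics/s4.png',cv2.resize(im[140:240,250:410],None,fx=4,fy=4,interpolation=cv2.INTER_CUBIC))
E
```

```text
t 8.3 tip box mm [-53.3   1.   32.9] F box [ 0.83  1.39 -0.54] axis box [ 0.565  0.002 -0.825] toolx [-0.809  0.195 -0.554]
[-0.62 -0.39  2.27  0.56  0.92 -2.48]
```

View pics/w4.png

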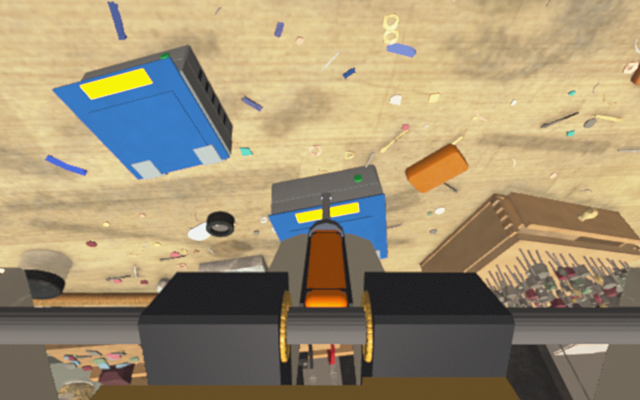

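The picture shows the blade end at (326,195) in front of the grey face, just below the lip edge (about row 203). I start lifting along the arc and check.

Emit:
apply_moves:
  series:
    - [[-2,0,-2],[0,0,0]]
    - [[-5,1,-6],[0,0,0]]
    - [[-5,1,-6],[0,0,0]]
    - [[-6,1,-6],[0,0,0]]
    - [[0,0,0],[0,0,0]]
    - [[0,0,0],[0,0,0]]

```text
t: 8.9
tool_pos: [0.4379, -0.1503, 0.3039]
orientation: [-0.023, 2.547, 0.161]
force: [0.2, -0.2, -0.5]
opening: 0.0162
gripper_force: 45.0
```

```bash
cat >> h.py <<'E'
def cover():
    im,d,c=grab('wrist'); P=cloud(d,c); hsv=cv2.cvtColor(im,cv2.COLOR_BGR2HSV); h,sa,v=[hsv[...,i].astype(int) for i in range(3)]
    q=((P-BO)@B.T)*1000
    m=((h>22)&(h<35)&(sa>110)&(v>150))&(d>0)&(abs(q[...,0])<110)&(abs(q[...,1])<50); a=q[m]
    m2=((h>100)&(h<125)&(sa>130))&(d>0)&(abs(q[...,0])<110)&(abs(q[...,1])<55); b=q[m2]
    for n,k in (('yellow',a),('blue',b)):
        if len(k)>10: print(n,len(k),np.median(k,0).round(1),'angle',np.rad2deg(np.arctan2(k[:,2]-46,46-k[:,0])).mean().round(1))
    return im
E
python3 - <<'E'
from h import *
b,Rb=tip(); cover()
E
```

```text
t 8.9 tip box mm [-49.2  -0.6  60.8] F box [ 0.18 -0.26 -0.51] axis box [ 0.566  0.    -0.824] toolx [-0.808  0.195 -0.556]
yellow 313 [-45.2   3.4  75.3] angle 17.8
blue 2150 [-25.3  15.7  69.5] angle 18.7
```

The cover is rising (about 18°). I continue along the arc.

```bash
python3 - <<'E'
from h import *
b,Rb=tip(); p=b
for a in range(18,104,8):
    r=96.5-4.5*min(a/60,1); A=np.deg2rad(a); t=np.array((46-r*np.cos(A),0,44+r*np.sin(A)))
    print(a,t.round(),(Rb.T@(t-p)).round(1)); p=t
E
```

```text
t 8.95 tip box mm [-49.6  -0.2  59.9] F box [ 0.46  0.35 -0.71] axis box [ 0.566  0.001 -0.825] toolx [-0.809  0.195 -0.555]
18 [-44.   0.  73.] [-11.5   2.5  -8.2]
26 [-39.   0.  85.] [-11.1   2.2  -6.8]
34 [-32.   0.  97.] [-11.9   2.4  -5.1]
42 [-23.   0. 106.] [-12.4   2.5  -3.4]
50 [-14.   0. 115.] [-12.7   2.5  -1.6]
58 [ -3.   0. 122.] [-12.7   2.5   0.3]
66 [  9.   0. 128.] [-12.5   2.5   1.6]
74 [ 21.   0. 132.] [-12.2   2.4   3.2]
82 [ 33.   0. 135.] [-11.6   2.3   4.9]
90 [ 46.   0. 136.] [-10.9   2.2   6.5]
98 [ 59.   0. 135.] [-9.9  2.   8. ]
```

Emit:
apply_moves:
  series:
    - [[-11.5,2.5,-8.2],[0,0,0]]
    - [[-11,2.2,-6.8],[0,0,0]]
    - [[-12,2.4,-5],[0,0,0]]
    - [[-12.4,2.5,-3.4],[0,0,0]]
    - [[-12.7,2.5,-1.6],[0,0,0]]
    - [[-12.7,2.5,0.3],[0,0,0]]
    - [[-12.5,2.5,1.6],[0,0,0]]
    - [[-12.2,2.4,3.2],[0,0,0]]
    - [[0,0,0],[0,0,0]]
    - [[0,0,0],[0,0,0]]

```text
t: 9.78
tool_pos: [0.5065, -0.1347, 0.3751]
orientation: [-0.023, 2.549, 0.163]
force: [0.3, -0.2, -0.9]
opening: 0.0157
gripper_force: 45.0
```

```bash
python3 - <<'E'
from h import *
b,Rb=tip(); cover()
p=b
for a in range(80,106,4):
    A=np.deg2rad(a); t=np.array((46-92*np.cos(A),0,44+92*np.sin(A)))
    print(a,(Rb.T@(t-p)).round(1)); p=t
E
```

```text
t 9.78 tip box mm [ 20.8   0.7 131.7] F box [ 0.25 -0.22 -0.92] axis box [ 0.565  0.002 -0.825] toolx [-0.809  0.195 -0.554]
yellow 56 [-74.    0.9 264.5] angle 61.2
blue 5862 [ 31.1   0.8 107.2] angle 76.6
80 [-9.2  1.1  2.8]
84 [-5.6  1.1  2.9]
88 [-5.4  1.1  3.3]
92 [-5.2  1.   3.6]
96 [-4.9  1.   4. ]
100 [-4.7  0.9  4.3]
104 [-4.3  0.9  4.7]
```

Emit:
apply_moves:
  series:
    - [[-9.2,1.1,2.8],[0,0,0]]
    - [[-5.6,1.1,2.9],[0,0,0]]
    - [[-5.4,1.1,3.3],[0,0,0]]
    - [[-5.2,1,3.6],[0,0,0]]
    - [[-4.9,1,4],[0,0,0]]
    - [[-4.7,0.9,4.3],[0,0,0]]
    - [[0,0,0],[0,0,0]]
    - [[0,0,0],[0,0,0]]

```text
t: 10.5
tool_pos: [0.5468, -0.1267, 0.3772]
orientation: [-0.023, 2.55, 0.164]
force: [-0.2, 0.8, -0.5]
opening: 0.016
gripper_force: 45.0
```

```bash
python3 - <<'E'
from h import *
b,Rb=tip(); cover(); print(robot.read_state()['q'].round(2))
im,d,c=grab('side'); cv2.imwrite('pics/s5.png',cv2.resize(im[130:230,250:390],None,fx=5,fy=5,interpolation=cv2.INTER_CUBIC))
E
```

```text
t 10.5 tip box mm [6.160e+01 1.000e-01 1.336e+02] F box [-0.07  0.79 -0.49] axis box [ 0.564  0.003 -0.826] toolx [-0.81   0.196 -0.553]
yellow 243 [-80.8   1.6 295.2] angle 64.7
blue 9617 [ 57.7   0.5 102.9] angle 102.7
[-0.44 -0.2   1.93  0.43  0.97 -2.19]
```

View pics/s5.png

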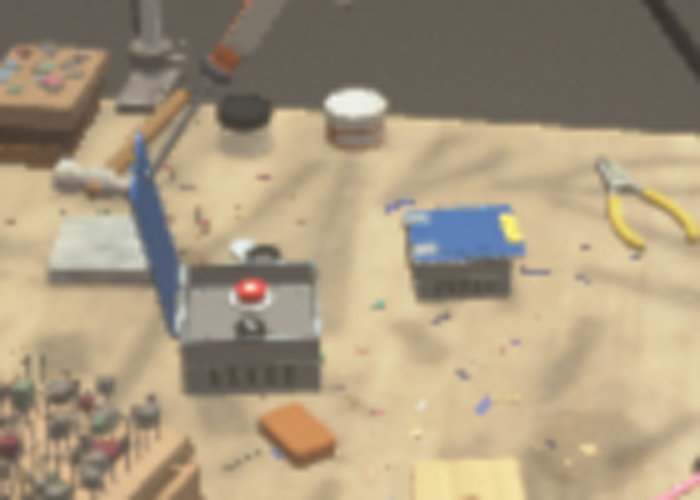

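The side view shows the cover past upright, with the red button on the box's -y side at crop (250,290) and the black one at (250,325). I nudge slightly further, retreat, turn upright and look at the red button from above.

Emit:
apply_moves:
  series:
    - [[-2,0.5,2.2],[0,0,0]]
    - [[0,0,0],[0,0,0]]
    - [[24.3,-4.8,-16.9],[0,0,0]]
    - [[24.3,-4.8,-16.9],[0,0,0]]
    - [[0,0,0],[0,0,-0.1]]
    - [[0,0,0],[0,0,-0.1]]
    - [[0,0,0],[0,0.1,0]]
    - [[0,0,0],[0,0.1,0]]
    - [[0,0,0],[0,0.1,0]]
    - [[0,0,0],[0,0.1,0]]
    - [[0,0,0],[0,0.1,0]]
    - [[0,0,0],[0,0.1,0]]

```text
t: 11.6
tool_pos: [0.4908, -0.1391, 0.3774]
orientation: [0.339, -3.12, 0.003]
force: [-0.0, -0.5, -0.9]
opening: 0.0158
gripper_force: 45.0
```

Emit:
apply_moves:
  series:
    - [[-34,2.5,-10],[0,0,0]]
    - [[-34,2.5,-10],[0,0,0]]
    - [[-34,2.5,-10],[0,0,0]]
    - [[-34,2.5,-10],[0,0,0]]
    - [[0,0,0],[0,0,0]]
    - [[0,0,0],[0,0,0]]
    - [[0,0,0],[0,0,0]]

```text
t: 12.18
tool_pos: [0.6212, -0.0999, 0.4161]
orientation: [0.341, -3.122, -0.0]
force: [0.6, -0.8, -2.0]
opening: 0.0157
gripper_force: 45.0
```

```bash
python3 - <<'E'
from h import *
s=robot.read_state(); b,Rb=tip(s); im=cover(); print(s['q'].round(2),s['force'])
im,d,c=grab('wrist'); cv2.imwrite('pics/w6.png',im[100:300,220:420].repeat(3,0).repeat(3,1))
hsv=cv2.cvtColor(im,cv2.COLOR_BGR2HSV).astype(int); q=(cloud(d,c)-BO)@B.T*1000
m=((hsv[...,0]<8)|(hsv[...,0]>172))&(hsv[...,1]>150)&(abs(q[...,0])<30)&(abs(q[...,1])<45)&(q[...,2]>20)&(q[...,2]<60)
ys,xs=np.nonzero(m); print(m.sum(),xs.mean(),ys.mean(),'red med',np.median(q[m],0),'circle',cv2.minEnclosingCircle(q[m][:,:2].astype(np.float32)))
w=(hsv[...,1]<60)&(hsv[...,2]>180)&(np.hypot(q[...,0]-np.median(q[m],0)[0],q[...,1]-np.median(q[m],0)[1])<6); print('dot',w.sum(),q[w].mean(0))
print('tip px',pix(c,s['tool_pos']+R.from_rotvec(s['orientation']).as_matrix()@[0,0,.295]))
E
```

```text
t 12.18 tip box mm [-26.7   9.9 121.1] F box [ 0.43 -0.92 -2.04] axis box [-0.001  0.    -1.   ] toolx [-1.    -0.004  0.001]
yellow 17 [-57.2  19.3 335.7] angle 70.4
blue 65 [ 50.2 -43.9  62.2] angle 107.4
[-0.24  0.21  1.38 -0.    1.55 -2.03] [ 0.61951539 -0.8087295  -2.04385484]
188 294.77659574468083 196.21808510638297 red med [ -1.66851128 -22.60621676  39.41110953] circle ((-0.8083687424659729, -23.083045959472656), 9.302066802978516)
dot 25 [  0.10859894 -23.22591511  39.76283213]
tip px (np.float64(325.3190464062891), np.float64(194.2776194006836))
```

View pics/w6.png

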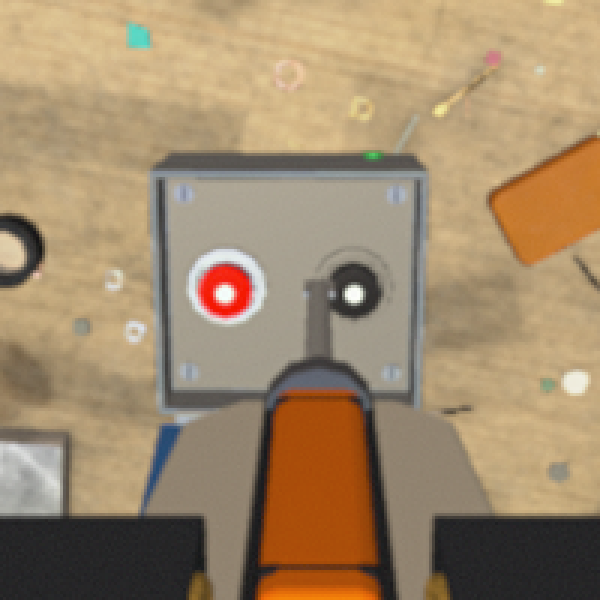

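The upright blade end is at crop (316,285) and the red button's white dot is at crop (225,293), which is (0,-23) in the box frame. I move above the dot.

Emit:
apply_moves:
  series:
    - [[-13.4,-16.5,0],[0,0,0]]
    - [[-13.4,-16.5,0],[0,0,0]]
    - [[0,0,20],[0,0,0]]
    - [[0,0,25],[0,0,0]]
    - [[0,0,20],[0,0,0]]
    - [[0,0,8],[0,0,0]]
    - [[0,0,0],[0,0,0]]
    - [[0,0,0],[0,0,0]]
    - [[0,0,0],[0,0,0]]
    - [[0,0,0],[0,0,0]]

```text
t: 13.12
tool_pos: [0.6551, -0.1265, 0.3462]
orientation: [-0.34, 3.12, -0.002]
force: [0.6, -0.4, -0.3]
opening: 0.0158
gripper_force: 45.0
```

```bash
cat >> h.py <<'E'
def favg(n=10):
    F=[]
    for i in range(n): F.append(robot.read_state()['force']); robot.read_camera('side')
    F=np.array(F); print('F mean',F.mean(0).round(2),'sd',F.std(0).round(2))
E
python3 - <<'E'
from h import *
s=robot.read_state(); b,Rb=tip(s)
im,d,c=grab('wrist'); cv2.imwrite('pics/w7.png',cv2.resize(im[150:250,270:380],None,fx=6,fy=6,interpolation=cv2.INTER_CUBIC))
print('tip px',pix(c,s['tool_pos']+R.from_rotvec(s['orientation']).as_matrix()@[0,0,.295]))
favg(12)
E
```

```text
t 13.12 tip box mm [  1.9 -23.9  51.2] F box [ 0.51 -0.47 -0.33] axis box [ 0.003 -0.002 -1.   ] toolx [-1.    -0.003 -0.003]
tip px (np.float64(325.14208355176714), np.float64(193.81534418848167))
F mean [ 0.3  -0.04 -0.44] sd [0.51 0.4  0.37]
```

View pics/w7.png

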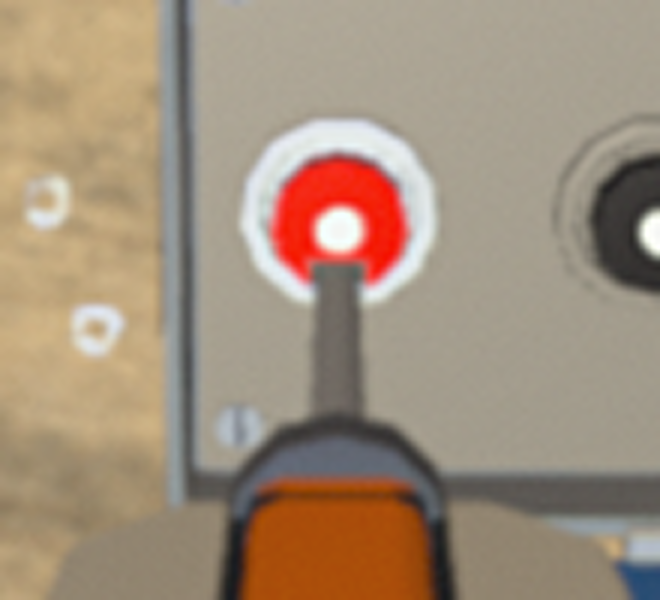

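The blade end is at crop (338,265), 12 mm above the top; projected down it lands about 1.5 mm beyond the dot at crop (341,231). I correct and descend gently.

Emit:
apply_moves:
  series:
    - [[1.6,0.4,3],[0,0,0]]
    - [[0,0,3],[0,0,0]]
    - [[0,0,2],[0,0,0]]
    - [[0,0,2],[0,0,0]]
    - [[0,0,0],[0,0,0]]
    - [[0,0,0],[0,0,0]]

```text
t: 14.27
tool_pos: [0.6529, -0.1263, 0.3337]
orientation: [0.34, -3.123, -0.0]
force: [-1.2, 1.3, 0.6]
opening: 0.0157
gripper_force: 45.0
```

```bash
python3 - <<'E'
from h import *
tip();favg(10);tip()
E
```

```text
t 14.27 tip box mm [ -1.1 -22.7  38.7] F box [-0.93  1.51  0.64] axis box [-0.  0. -1.] toolx [-1.    -0.003  0.   ]
F mean [-0.62  0.49  0.92] sd [0.53 0.46 0.49]
t 14.77 tip box mm [ -0.9 -22.8  38.8] F box [-0.57  0.67  1.62] axis box [ 0. -0. -1.] toolx [-1.    -0.003 -0.   ]
```

Emit:
apply_moves:
  series:
    - [[0,0,1],[0,0,0]]
    - [[0,0,1],[0,0,0]]
    - [[0,0,1],[0,0,0]]
    - [[0,0,0],[0,0,0]]
    - [[0,0,0],[0,0,0]]

```text
t: 15.18
tool_pos: [0.6531, -0.1263, 0.3309]
orientation: [-0.341, 3.123, -0.0]
force: [-1.0, -1.0, 2.2]
opening: 0.0158
gripper_force: 45.0
```

```bash
python3 - <<'E'
from h import *
favg(14);tip()
E
```

```text
F mean [-0.35 -0.01  2.94] sd [0.61 0.48 0.45]
t 15.88 tip box mm [ -0.9 -22.8  35.8] F box [-0.59 -0.44  2.07] axis box [ 0. -0. -1.] toolx [-1.    -0.003 -0.   ]
```

Emit:
apply_moves:
  series:
    - [[0,0,0.5],[0,0,0]]
    - [[0,0,0.3],[0,0,0]]
    - [[0,0,0],[0,0,0]]
    - [[0,0,0],[0,0,0]]
    - [[0,0,0],[0,0,0]]
    - [[0,0,0],[0,0,0]]

```text
t: 16.38
tool_pos: [0.653, -0.1263, 0.33]
orientation: [-0.34, 3.123, -0.0]
force: [0.1, 0.5, 4.6]
opening: 0.0159
gripper_force: 45.0
```

```bash
python3 - <<'E'
from h import *
favg(14);tip(); im=cover()
cv2.imwrite('pics/w8.png',cv2.resize(im[150:250,270:380],None,fx=6,fy=6,interpolation=cv2.INTER_CUBIC))
side=robot.read_camera('side')[0]; cv2.imwrite('pics/s8.png',cv2.resize(side[100:240,240:400],None,fx=4,fy=4))
a=cv2.imread('pics/w8.png'); b=cv2.imread('pics/s8.png'); b=cv2.resize(b,(400,350)); a=cv2.resize(a,(385,350)); cv2.imwrite('pics/m8.png',np.hstack([a,b]))
E
```

```text
F mean [ 0.21 -0.25  3.59] sd [0.57 0.44 0.54]
t 17.08 tip box mm [ -0.9 -22.8  35. ] F box [ 0.55 -0.03  3.04] axis box [ 0. -0. -1.] toolx [-1.    -0.003 -0.   ]
yellow 19 [-31.4 -13.2 249. ] angle 69.2
blue 1489 [ 66.  -15.6 138.1] angle 104.3
```

View pics/m8.png

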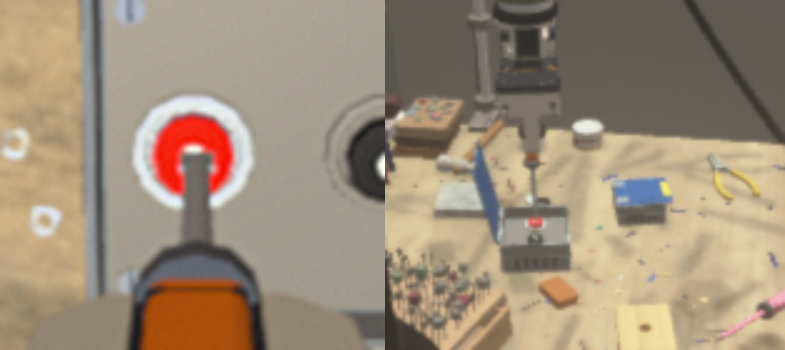

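The blade sits on the white dot at (196,155) with the screwdriver upright. The cover stays open past upright. The net force is about 4.0 N (3.6 N plus the 0.44 N baseline). I hand in.

```bash
python3 -c "
from plant import robot
print(robot.close_job())"
```

```text
the job is handed in; nothing more can be done
None
```

I levered the cover open past upright (about 100°) with the screwdriver. The arm still grips it upright on the red button's white dot at about 4 N, and I handed the job in at about 17 s.

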